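# Nest a flipped channel rest over its two neighbours

### The job

Two aluminium channel rests lie side by side in the black tray, open side up: take the third one of the same size, lying legs down on the bench, and nest it, still legs down, centred over the seam between them, one leg in each trough, fully home and its ends about level with theirs. Lower it in rather than dropping it, and leave the other two lying in the tray.

Things in the scene. Friction and masses are not known exactly. Their poses are not given: they have to be found in the camera images.
- channel_flipped: aluminium U-channel 120 x 56 x 30 mm high, walls 4 mm (48 between legs), lying legs down on the blue bench, web on top; 0.11 to 0.2 kg. Origin: centre of its underside (leg ends); x along it, y across (grip the legs' outer faces, 56 mm), z up. Not wanted: the 60 mm stub of the same channel and the narrow black plastic channel (32 wide) near it; these three swap spots.
- channel_left: aluminium U-channel of the same size (120 x 56 x 30 mm, walls 4 mm), loose, lying open side up in the tray on its +y side. Origin: centre of the underside of its web; x along its length, y across, z up; leg tops 30 mm above the origin.
- channel_right: the same as channel_left, beside it on the tray's -y side; the gap between the two along the tray's middle line is 0 to 6 mm.
- tray: fixed black tray, 160 mm (x) by 128 mm (y); origin: centre of its underside, z up. Floor 4 mm thick, sides 16 mm high, end lips 7 mm. The open channels lie along its x at y = +29 and -29 mm, leg tops 34 mm above the origin. Nested, the flipped channel's origin is at x = y = 0, z = 8 mm; between its outer face and a trough's far leg about 25 mm stay free for a finger.
Things that resemble listed ones, but are neither listed nor needed, are in the scene too. Leave any pink or red look-alike of the channel_flipped alone.

How it is judged (in metres and radians):
At the end, for the whole second after the job is handed in: Flipped channel at rest, level to 7 degrees, legs down in both troughs, within 6 mm of its seated height, 20 mm lengthwise and 16 mm crosswise of the tray's centre, 11 degrees of its direction; the other two flat, open side up, on the tray floor, within 8 mm sideways of their places (x of channel_flipped in the frame of tray between -0.02 and 0.02 m and y of channel_flipped in the frame of tray between -0.016 and 0.016 m and z of channel_flipped in the frame of tray between 0.003 and 0.014 m and angle between each of channel_flipped, channel_left, channel_right's own z axis and vertical below 0.12 rad and angle between the x axis of channel_flipped and the x axis of tray, either way round below 0.19 rad and linear speed of channel_flipped below 0.02 m/s and y of channel_left in the frame of tray between 0.021 and 0.037 m and z of each of channel_left, channel_right in the frame of tray below 0.01 m and y of channel_right in the frame of tray between -0.037 and -0.021 m); the robot touches nothing.
It fails at once if the flipped channel was let go above the tray before its legs had come down to the troughs (horizontal distance between channel_flipped and tray below 0.08 m and z of channel_flipped in the frame of tray above 0.038 m and contact force between the fingers and channel_flipped below 0.05 N).
It also fails if it takes over 32 s, if anything falls off the work surface, if the arm or the gripper's body presses on something with over 40 N, if the wrist force passes 120 N, or if a joint passes its speed limit or range.

### The arm

A 6-joint arm with a two-finger parallel gripper is mounted at the origin on the work surface. World frame = base frame: x ahead of the robot, y to its left, z up, the work surface at z = 0. Lengths are in mm, angles in rad, forces in N, time in s.
With the tool pointing down it reaches from about 350 to 875 mm from the base axis. Payload 4.2 kg.
Tool frame: the origin (TCP) lies midway between the tips of the shut fingers; the grasp point (between the pads) lies 19 mm behind it; z points along the fingers, y is the line along which they close (so a half turn about z gives the same grasp; the last joint's range is limited). The gripper opens to 85 mm and grips with 20 to 120 N. Pads are 22 mm wide; open, the fingers measure 114 mm over their backs; the gripper's body (76 mm by 85 mm) begins 54 mm behind the grasp point. The pads swing forward as they close: fully open they stand 13 mm farther back than shut.
Start: joints at [1.39, 0.385, 0.008, 0, -1.194, -0.259], TCP at [266.065, 565.516, 231.312] pointing down, gripper open.
Joint ranges: [-3.14, 3.14], [-1.21, 2.06], [-1.07, 1.41], [-3.16, 2.05], [-2.99, -0.16], [-3.1, 3.1]. Speed limits (rad/s): [2.79, 2.79, 3.14, 3.14, 3.14, 3.14].

### API

Orientations are given as a unit quaternion [x, y, z, w].
In Python, from bench import arm gives the robot as it stands. The module is installed in compiled form; this text tells all that it offers.
- The arm moves only by the shell command python3 -m handwheel 'ROWS' [OPENING]. ROWS is JSON, a list of rows, each an object of numbers: "x", "y", "z": the shift along the world's x, y, z each as a share of 20 cm, from -1 to 1; "ax", "ay", "az": the turn, a rotation vector about the world's x, y, z each as a share of 90 degrees, from -1 to 1. In form: [{"x": .., "y": .., "z": .., "ax": .., "ay": .., "az": ..}, ...]. A call has exactly 8 rows; each row shifts and turns the commanded pose from where the row before left it; what a row does not reach is not made up. A row lasts 1/10 s, in which the tool goes at most 50 mm and 8.59 degrees, less where a joint would pass 70% of its speed; a pose out of reach is approached as far as the arm can. A call with a number of a shift or a turn outside -1 to 1 is refused whole. A call with a gripper value outside its range is refused whole. OPENING is the opening, from -1 (shut) to 1 (fully open), set as the call begins (- or left out, the last holds). The fingers move at their own pace and stop on an object; the grip force is fixed at half the most. Time passes only in rows, so rows that do not move let the fingers close, or fill a call up. It gives the time, the measured TCP pose, the force, the opening and the grip force at its end, in the units of the state.
- arm.read_state(): the state, without advancing time (a new reading comes with each control period).
- arm.get_image(name): name is "scene" or "top"; returns the picture (400x640x3 uint8, red, green, blue); there is no depth.
- arm.camera_params(name): a dict with "K" (3x3 intrinsics, pixels), "k1" (the pictures are not rectified: a ray, as slopes to the right and down, at radius r is drawn at 1 + k1 r^2 times it, then the intrinsics apply), "position" and "orientation" of the camera in the world. Camera axes: x right, y down, z forward; pixel columns grow to the right and rows downward; lengths in mm; the calibration is good to about 2 mm. A picture is of the moment at which its call begins. camera_params takes no time and is no camera call.
- arm.job_done(): hands the job in; it is judged then, once.
The state is a dict: "clock": time; "joints": joint angles; "joint_vel": joint speeds; "joint_efforts": joint torques, N m; "position": TCP position; "ee_rot": TCP orientation; "contact_force": force on the tool from outside, world axes, zero at the start; "wrist_torque": the same for the moment, N m; "gripper_width": finger opening in mm; "grasp_force": force on a finger pad.
Only numpy, scipy, OpenCV 4.12 (cv2) and the standard library are available. Lean on these libraries where they do the work, as an engineer would, in place of code of your own. Each camera call takes 0.05 s, during which the arm holds its last target. There are 200 camera calls.

## Working session

There is one attempt and no reset: what is moved stays moved. The work goes in short steps, Python scripts to look and compute and a shell command to move; the robot and the scene stay as the last step left them, time stands still between calls to the robot, and variables do not carry over. Pictures are saved under pics/ and viewed, at most 10 in all, crops included, and the job is handed in when it is done.

```bash
mkdir -p pics; cat > h.py <<'E'
import numpy as np, cv2
from scipy.spatial.transform import Rotation as R
from bench import arm
def save(n,f):
    im=arm.get_image(n); cv2.imwrite('pics/'+f,im[:,:,::-1]); return im
def ray(n,px):
    p=arm.camera_params(n); K=np.array(p["K"]); 
    d=np.linalg.solve(K,[px[0],px[1],1.])[:2]; u=d.copy()
    for _ in range(30): u=d/(1+p["k1"]*(u@u))
    return np.array(p["position"]),R.from_quat(p["orientation"]).apply([u[0],u[1],1.]) if len(np.shape(p["orientation"]))==1 else np.array(p["orientation"])@np.array([u[0],u[1],1.])
def onz(n,px,z):
    o,d=ray(n,px); return o+d*(z-o[2])/d[2]
def two(pa,pb):
    (o1,d1),(o2,d2)=ray('top',pa),ray('scene',pb)
    s=np.linalg.lstsq(np.c_[d1,-d2],o2-o1,rcond=None)[0]
    a,b=o1+s[0]*d1,o2+s[1]*d2
    return (a+b)/2,np.linalg.norm(a-b)
E
python3 - <<'E'
from h import *
np.set_printoptions(suppress=True,precision=3)
for n in('scene','top'):
    save(n,n+'0.png'); print(arm.camera_params(n))
print(arm.read_state())
E
```

```text
{'K': array([[424.571,   0.   , 321.666],
       [  0.   , 424.571, 198.828],
       [  0.   ,   0.   ,   1.   ]]), 'k1': -0.11343982192425195, 'position': array([885.979, 579.324, 862.338]), 'orientation': array([ 0.351,  0.881, -0.297, -0.115])}
{'K': array([[428.597,   0.   , 316.701],
       [  0.   , 428.597, 201.288],
       [  0.   ,   0.   ,   1.   ]]), 'k1': -0.04888708740517625, 'position': array([382.269, 121.422, 991.041]), 'orientation': array([-0.698,  0.715, -0.017,  0.037])}
{'clock': 0.1, 'joints': array([ 1.39 ,  0.385,  0.007, -0.   , -1.194, -0.259]), 'joint_vel': array([-0.001, -0.   ,  0.004,  0.002, -0.001, -0.   ]), 'joint_efforts': array([ -0.   , -39.332,  18.893,   4.198,  -0.003,   0.   ]), 'position': array([265.859, 565.057, 230.332]), 'ee_rot': array([ 0.976, -0.218, -0.   ,  0.001]), 'contact_force': array([ 0.162, -0.208,  0.387]), 'wrist_torque': array([ 0.075, -0.01 ,  0.018]), 'grasp_force': 0.0, 'gripper_width': 85.48579926184354}
```

View pics/scene0.png

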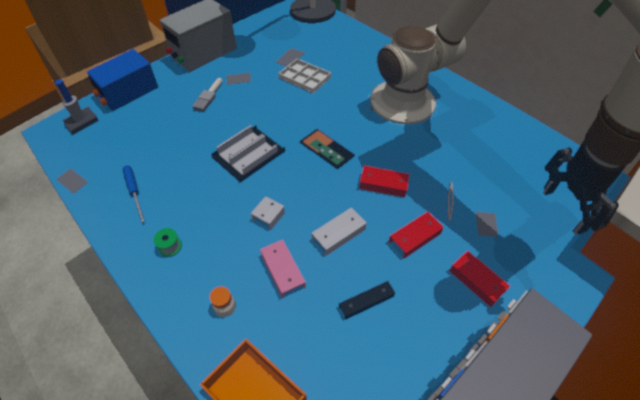

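View pics/top0.png

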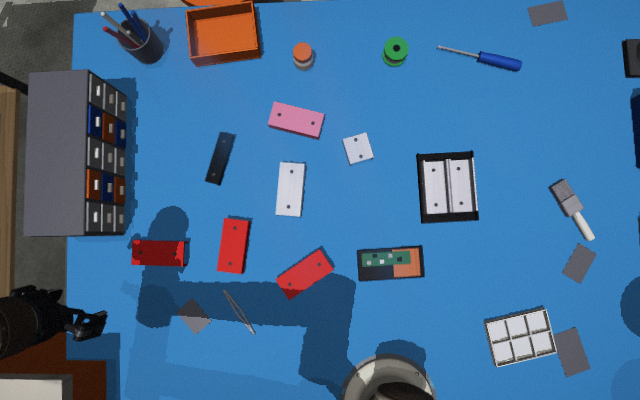

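The scene view shows the grey full-length channel at (340,230), the stub at (268,210) and the black narrow channel at (367,299). The pink look-alike is at (283,267), the red ones are at (384,181), (416,233) and (479,277), and the tray is at (248,152).
In the top view the channel is at (291,189), stub (358,148), black (220,158), pink (296,119), reds (158,253), (234,245), (305,273) and tray (447,187). I choose the long grey one at top (291,189) and will check it in a crop.

```bash
python3 - <<'E'
from h import *
np.set_printoptions(suppress=True,precision=1)
t=cv2.imread('pics/top0.png'); s=cv2.imread('pics/scene0.png')
c=lambda im,x,y,w,h:cv2.resize(im[y:y+h,x:x+w],(400,300),interpolation=cv2.INTER_CUBIC)
cv2.imwrite('pics/crop.png',np.vstack([np.hstack([c(t,247,157,88,66),c(t,400,145,96,72)]),np.hstack([c(s,295,197,88,66),c(s,200,115,96,72)])]))
for n,im,(cx,cy) in(('top',t,(291,189)),('scene',s,(340,230))):
    v=im.astype(int); m=((v.max(2)-v.min(2)<45)&(v.max(2)>(150 if n=='top' else 135))).astype(np.uint8)
    N,l,st,ce=cv2.connectedComponentsWithStats(m)
    k=l[cy,cx]; print(n,st[k],ce[k])
    cs=cv2.findContours((l==k).astype(np.uint8),cv2.RETR_EXTERNAL,cv2.CHAIN_APPROX_NONE)[0][0]
    print(cv2.boxPoints(cv2.minAreaRect(cs)))
    # dark holes inside the blob
    g=cv2.cvtColor(im,cv2.COLOR_BGR2GRAY); f=np.zeros_like(g); cv2.fillPoly(f,[cs],255); f=cv2.erode(f,np.ones((7,7)))
    gg=(cv2.medianBlur(g,21).astype(int)-g)*(f>0); N2,l2,s2,c2=cv2.connectedComponentsWithStats((gg>30).astype(np.uint8))
    for j in range(1,N2):
        yy,xx=np.where(l2==j); w=gg[yy,xx]; print('hole',len(xx),(xx@w/w.sum()).round(2),(yy@w/w.sum()).round(2))
E
```

```text
top [ 276  162   29   55 1268] [289.7 188.8]
[[275.2 214. ]
 [279.7 161.4]
 [304.1 163.5]
 [299.6 216. ]]
hole 12 291.22 171.21
hole 13 287.99 206.35
scene [ 312  208   54   41 1018] [338.3 228. ]
[[311.5 232.3]
 [353.3 204.5]
 [365.5 222.7]
 [323.7 250.5]]
hole 7 352.0 218.68
hole 7 325.29 236.03
```

View pics/crop.png

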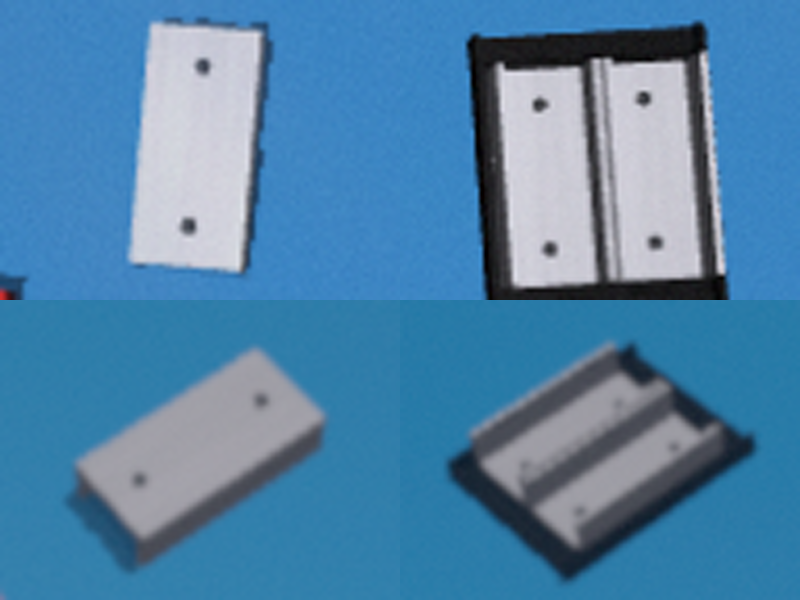

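The crop confirms it: an aluminium full-length channel with its web on top and two holes. The tray shows two open channels, each with two holes in its floor. I'll triangulate the holes.

```bash
python3 - <<'E'
from h import *
np.set_printoptions(suppress=True,precision=1)
def go(prs,zt):
    P=[]
    for a,b in prs:
        p,e=two(a,b); q=onz('top',a,zt); print(p,'gap %.1f'%e,'top@z',q,'scene@z',onz('scene',b,zt)); P.append((onz('top',a,zt)+onz('scene',b,zt))/2)
    return np.array(P)
A=go([((291.22,171.21),(325.29,236.03)),((287.99,206.35),(352.0,218.68))],30)
d=A[0]-A[1]; print('flip c',A.mean(0),'yaw',np.degrees(np.arctan2(d[1],d[0])),np.linalg.norm(d))
B=go([((433.6,170),(243,165.9)),((436,204.8),(265.8,150.3)),((458.3,168.5),(230.2,155.1)),((461.2,203.1),(252.6,140.2))],8)
d=B[0]-B[1]+B[2]-B[3]; print('tray c',B.mean(0),'yaw',np.degrees(np.arctan2(d[1],d[0])),np.linalg.norm(d)/2,np.linalg.norm(B[0]-B[2]))
for a in [(275.2,214.),(279.7,161.4),(304.1,163.5),(299.6,216.)]: print(onz('top',a,30))
# tray outline, top rim dark mask
t=cv2.imread('pics/top0.png'); m=(t.max(2)<70).astype(np.uint8)[140:235,405:490]
ys,xs=np.where(m); r=cv2.minAreaRect(np.c_[xs+405,ys+140].astype(np.float32)); 
for p in cv2.boxPoints(r): print('tray corner',p,onz('top',p,14))
print('tray rect c',onz('top',r[0],10))
E
```

```text
[525.6 203.3  32.8] gap 2.2 top@z [525.3 204.4  30. ] scene@z [525.1 201.3  30. ]
[446.4 212.   32.9] gap 2.5 top@z [445.7 213.2  30. ] scene@z [445.7 209.8  30. ]
flip c [485.5 207.2  30. ] yaw -6.250014596856658 80.00029685290887
[ 522.8 -122.8    7.2] gap 1.0 top@z [ 522.3 -122.2    8. ] scene@z [ 523.4 -122.6    8. ]
[ 442.2 -124.5    8.1] gap 1.1 top@z [ 441.9 -124.1    8. ] scene@z [ 442.5 -125.1    8. ]
[ 524.7 -179.9    7.2] gap 0.7 top@z [ 524.3 -179.3    8. ] scene@z [ 525.2 -179.5    8. ]
[ 444.5 -182.4    7.5] gap 0.6 top@z [ 444.2 -182.     8. ] scene@z [ 444.9 -182.2    8. ]
tray c [ 483.6 -152.1    8. ] yaw 1.7309791189352783 80.45406354851389 57.049563402615334
[429.2 242.4  30. ]
[548.6 230.2  30. ]
[542.1 174.8  30. ]
[423.3 187.5  30. ]
tray corner [415.9 154.1] [559.4 -81.8  14. ]
tray corner [473.1 149.8] [ 565.8 -213.9   14. ]
tray corner [478.2 219.1] [ 406.5 -217.1   14. ]
tray corner [421.  223.3] [400.3 -86.7  14. ]
tray rect c [ 482.9 -150.8   10. ]
```

Target: channel centre (485.5, 207.5), yaw −6.3°, top about 31 mm (given as 30). Tray centre (483.5, −152), yaw about +2°, trough floors about 7.5 mm (given as 8). Hole spacing is 80 mm in both cases, and the blob measures 120 × 56. Now moving.

```bash
python3 -m handwheel '[{"x":0.1,"y":-0.165,"z":-0.04,"ax":0,"ay":0,"az":0.026},{"x":0.1,"y":-0.165,"z":-0.04,"ax":0,"ay":0,"az":0.026},{"x":0.1,"y":-0.165,"z":-0.04,"ax":0,"ay":0,"az":0.026},{"x":0.1,"y":-0.165,"z":-0.04,"ax":0,"ay":0,"az":0.026},{"x":0.1,"y":-0.165,"z":-0.04,"ax":0,"ay":0,"az":0.026},{"x":0.1,"y":-0.165,"z":-0.04,"ax":0,"ay":0,"az":0.026},{"x":0.1,"y":-0.165,"z":-0.04,"ax":0,"ay":0,"az":0.026},{"x":0.1,"y":-0.165,"z":-0.04,"ax":0,"ay":0,"az":0.026}]' 1; cat > st.py <<'E'
import sys
from h import *
np.set_printoptions(suppress=True,precision=1)
s=arm.read_state(); x,y,z,yaw=map(float,sys.argv[1:5]); r=R.from_quat(s["ee_rot"]); m=r.as_matrix()
rv=(R.from_euler('z',yaw,degrees=True)*R.from_rotvec([np.pi,0,0])*r.inv()).as_rotvec()
print(s["clock"],s["position"],'yaw',np.degrees(np.arctan2(m[1,0],m[0,0])),'share',((np.array([x,y,z])-s["position"])/200).round(4),'turn',(rv/(np.pi/2)).round(4),s["contact_force"],s["gripper_width"],s["grasp_force"])
E
python3 st.py 485.5 207.5 60 -6.3
```

```text
clock: 0.9
position: [426.4, 299.9, 166.8]
ee_rot: [0.998, -0.056, -0.0, 0.0]
contact_force: [1.0, 0.6, 0.1]
gripper_width: 85.4
grasp_force: 0.0
0.9 [426.4 299.9 166.8] yaw -6.3732747146990345 share [ 0.3 -0.5 -0.5] turn [ 0. -0.  0.] [1.  0.6 0.1] 85.41282328022243 0.0
```

```bash
python3 -m handwheel '[{"x":0.06,"y":-0.092,"z":-0.1,"ax":0,"ay":0,"az":0},{"x":0.06,"y":-0.092,"z":-0.1,"ax":0,"ay":0,"az":0},{"x":0.06,"y":-0.092,"z":-0.1,"ax":0,"ay":0,"az":0},{"x":0.06,"y":-0.092,"z":-0.1,"ax":0,"ay":0,"az":0},{"x":0.056,"y":-0.093,"z":-0.1,"ax":0,"ay":0,"az":0},{"x":0,"y":0,"z":0,"ax":0,"ay":0,"az":0},{"x":0,"y":0,"z":0,"ax":0,"ay":0,"az":0},{"x":0,"y":0,"z":0,"ax":0,"ay":0,"az":0}]' 1; python3 st.py 485.5 207.5 1 -6.3
python3 - <<'E'
from h import *
t=save('top','t1.png');s=save('scene','s1.png')
c=lambda im,x,y:cv2.resize(im[y:y+120,x:x+160,::-1],(400,300),interpolation=cv2.INTER_CUBIC)
cv2.imwrite('pics/c1.png',np.hstack([c(t,211,129),c(s,270,150)]))
E
```

```text
clock: 1.7
position: [485.6, 210.2, 68.1]
ee_rot: [0.998, -0.056, 0.001, -0.001]
contact_force: [0.1, -0.1, 0.3]
gripper_width: 85.7
grasp_force: 0.0
1.7 [485.6 210.2  68.1] yaw -6.4327886896477855 share [-0.  -0.  -0.3] turn [-0.  0.  0.] [ 0.1 -0.1  0.3] 85.6877262197067 0.0
```

View pics/c1.png

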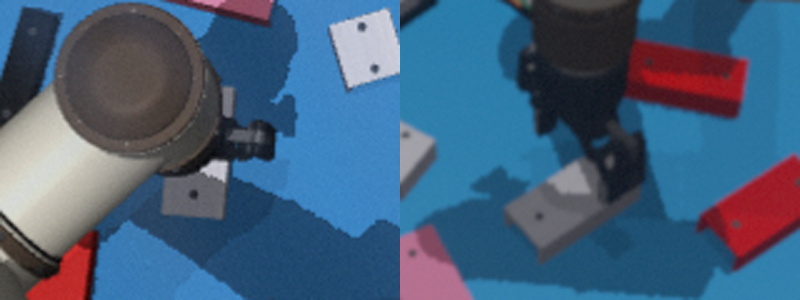

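The hand straddles the channel crosswise near mid-length, with one finger clear on each side. Descending and closing.

```bash
python3 -m handwheel '[{"x":0,"y":-0.013,"z":-0.06,"ax":0,"ay":0,"az":0},{"x":0,"y":0,"z":-0.06,"ax":0,"ay":0,"az":0},{"x":0,"y":0,"z":-0.06,"ax":0,"ay":0,"az":0},{"x":0,"y":0,"z":-0.06,"ax":0,"ay":0,"az":0},{"x":0,"y":0,"z":-0.05,"ax":0,"ay":0,"az":0},{"x":0,"y":0,"z":-0.04,"ax":0,"ay":0,"az":0},{"x":0,"y":0,"z":0,"ax":0,"ay":0,"az":0},{"x":0,"y":0,"z":0,"ax":0,"ay":0,"az":0}]' 1; python3 -m handwheel '[{"x":0,"y":0,"z":0,"ax":0,"ay":0,"az":0},{"x":0,"y":0,"z":0,"ax":0,"ay":0,"az":0},{"x":0,"y":0,"z":0,"ax":0,"ay":0,"az":0},{"x":0,"y":0,"z":0,"ax":0,"ay":0,"az":0},{"x":0,"y":0,"z":0,"ax":0,"ay":0,"az":0},{"x":0,"y":0,"z":0,"ax":0,"ay":0,"az":0},{"x":0,"y":0,"z":0,"ax":0,"ay":0,"az":0},{"x":0,"y":0,"z":0,"ax":0,"ay":0,"az":0}]' -1;python3 st.py 483.5 -152 1 2
```

```text
clock: 2.6
position: [485.4, 206.8, 1.2]
ee_rot: [0.998, -0.056, -0.0, 0.0]
contact_force: [0.8, -0.3, 0.4]
gripper_width: 85.5
grasp_force: 0.0
clock: 3.4
position: [485.9, 207.3, 2.2]
ee_rot: [0.998, -0.056, 0.001, -0.001]
contact_force: [-1.2, 0.5, 5.2]
gripper_width: 54.8
grasp_force: 64.4
3.4 [485.9 207.3   2.2] yaw -6.4546736572888275 share [-0.  -1.8 -0. ] turn [-0.   0.   0.1] [-1.2  0.5  5.2] 54.79556418561648 64.42650586366653
```

```bash
python3 -m handwheel '[{"x":0,"y":0,"z":0.05,"ax":0,"ay":0,"az":0},{"x":0,"y":0,"z":0.08,"ax":0,"ay":0,"az":0},{"x":0,"y":0,"z":0.1,"ax":0,"ay":0,"az":0},{"x":0,"y":-0.04,"z":0.1,"ax":0,"ay":0,"az":0.01},{"x":0,"y":-0.08,"z":0.07,"ax":0,"ay":0,"az":0.01},{"x":0,"y":-0.12,"z":0,"ax":0,"ay":0,"az":0.01},{"x":0,"y":-0.14,"z":0,"ax":0,"ay":0,"az":0.01},{"x":0,"y":-0.14,"z":0,"ax":0,"ay":0,"az":0.01}]' -1; python3 -m handwheel '[{"x":0,"y":-0.15,"z":0,"ax":0,"ay":0,"az":0.01},{"x":0,"y":-0.15,"z":0,"ax":0,"ay":0,"az":0.01},{"x":0,"y":-0.15,"z":0,"ax":0,"ay":0,"az":0.01},{"x":0,"y":-0.15,"z":0,"ax":0,"ay":0,"az":0.01},{"x":0,"y":-0.15,"z":0,"ax":0,"ay":0,"az":0},{"x":0,"y":-0.12,"z":0,"ax":0,"ay":0,"az":0},{"x":0,"y":-0.1,"z":0,"ax":0,"ay":0,"az":0},{"x":0,"y":-0.07,"z":0,"ax":0,"ay":0,"az":0}]' -1;python3 st.py 483.5 -152 80 2
```

```text
clock: 4.2
position: [484.7, 101.7, 81.6]
ee_rot: [1.0, -0.017, -0.0, -0.0]
contact_force: [0.6, -0.1, -1.3]
gripper_width: 55.1
grasp_force: 63.7
clock: 5.0
position: [484.6, -106.6, 81.4]
ee_rot: [1.0, 0.013, -0.0, -0.0]
contact_force: [0.4, 0.7, -1.3]
gripper_width: 54.6
grasp_force: 63.7
5.0 [ 484.6 -106.6   81.4] yaw 1.539299721612635 share [-0.  -0.2 -0. ] turn [-0. -0.  0.] [ 0.4  0.7 -1.3] 54.577606999778446 63.69585424661636
```

```bash
python3 -m handwheel '[{"x":-0.005,"y":-0.06,"z":0,"ax":0,"ay":0,"az":0.005},{"x":0,"y":-0.06,"z":0,"ax":0,"ay":0,"az":0},{"x":0,"y":-0.06,"z":0,"ax":0,"ay":0,"az":0},{"x":0,"y":-0.045,"z":0,"ax":0,"ay":0,"az":0},{"x":0,"y":0,"z":0,"ax":0,"ay":0,"az":0},{"x":0,"y":0,"z":0,"ax":0,"ay":0,"az":0},{"x":0,"y":0,"z":0,"ax":0,"ay":0,"az":0},{"x":0,"y":0,"z":0,"ax":0,"ay":0,"az":0}]' -1;python3 st.py 483.5 -152 44 2
python3 - <<'E'
from h import *
t=save('top','t2.png');s=save('scene','s2.png')
c=lambda im,x,y:cv2.resize(im[y:y+120,x:x+160,::-1],(400,300),interpolation=cv2.INTER_CUBIC)
cv2.imwrite('pics/c2.png',np.hstack([c(t,370,120),c(s,170,80)]))
E
```

```text
clock: 5.8
position: [484.3, -149.9, 81.3]
ee_rot: [1.0, 0.018, -0.0, -0.0]
contact_force: [-0.8, 0.3, -1.9]
gripper_width: 55.2
grasp_force: 63.7
5.8 [ 484.3 -149.9   81.3] yaw 2.1119304846418214 share [-0.  -0.  -0.2] turn [-0. -0. -0.] [-0.8  0.3 -1.9] 55.22618831542301 63.69515687227249
```

View pics/c2.png

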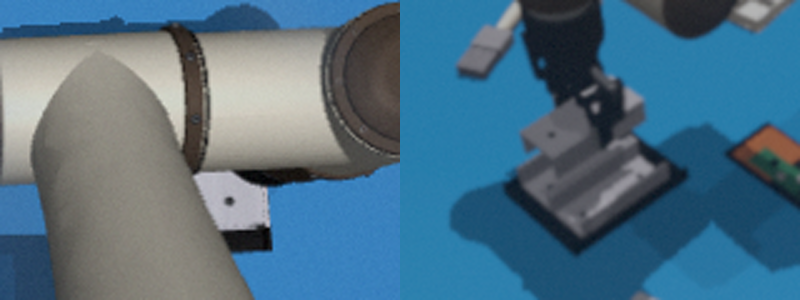

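The held channel hangs level over the tray, legs across the seam. Its −x hole is at top (462, 200.4) and its +x hole at scene (230.4, 133.6). I'll cast both onto z ≈ 110.

```bash
python3 - <<'E'
from h import *
for z in(107,110,113): print(z,onz('top',(462,200.4),z).round(1),onz('scene',(230.4,133.6),z).round(1))
E
```

```text
107 [ 443.5 -153.4  107. ] [ 522.6 -152.8  107. ]
110 [ 443.3 -152.4  110. ] [ 524.  -149.9  110. ]
113 [ 443.1 -151.5  113. ] [ 525.5 -147.   113. ]
```

```bash
python3 -m handwheel '[{"x":-0.003,"y":-0.008,"z":-0.04,"ax":0,"ay":0,"az":0},{"x":0,"y":0,"z":-0.06,"ax":0,"ay":0,"az":0},{"x":0,"y":0,"z":-0.06,"ax":0,"ay":0,"az":0},{"x":0,"y":0,"z":-0.05,"ax":0,"ay":0,"az":0},{"x":0,"y":0,"z":-0.04,"ax":0,"ay":0,"az":0},{"x":0,"y":0,"z":-0.02,"ax":0,"ay":0,"az":0},{"x":0,"y":0,"z":0,"ax":0,"ay":0,"az":0},{"x":0,"y":0,"z":0,"ax":0,"ay":0,"az":0}]' -1; python3 st.py 483.5 -152 10 2
```

```text
clock: 6.7
position: [483.9, -151.9, 27.4]
ee_rot: [1.0, 0.018, 0.0, 0.0]
contact_force: [0.1, -0.2, -1.3]
gripper_width: 55.1
grasp_force: 63.7
6.7 [ 483.9 -151.9   27.4] yaw 2.0803148287021433 share [-0.  -0.  -0.1] turn [ 0.  0. -0.] [ 0.1 -0.2 -1.3] 55.05340949912615 63.69511663913727
```

No contact so far and the legs are inside the troughs, so I'll lower gently.

```bash
python3 -m handwheel '[{"x":0,"y":0,"z":-0.02,"ax":0,"ay":0,"az":0},{"x":0,"y":0,"z":-0.02,"ax":0,"ay":0,"az":0},{"x":0,"y":0,"z":-0.015,"ax":0,"ay":0,"az":0},{"x":0,"y":0,"z":-0.01,"ax":0,"ay":0,"az":0},{"x":0,"y":0,"z":-0.01,"ax":0,"ay":0,"az":0},{"x":0,"y":0,"z":-0.005,"ax":0,"ay":0,"az":0},{"x":0,"y":0,"z":0,"ax":0,"ay":0,"az":0},{"x":0,"y":0,"z":0,"ax":0,"ay":0,"az":0}]' -1
```

```text
clock: 7.5
position: [483.7, -151.9, 11.4]
ee_rot: [1.0, 0.018, 0.0, 0.0]
contact_force: [-0.2, -0.1, -0.5]
gripper_width: 55.0
grasp_force: 63.7
```

```bash
python3 -m handwheel '[{"x":0,"y":0,"z":-0.005,"ax":0,"ay":0,"az":0},{"x":0,"y":0,"z":-0.005,"ax":0,"ay":0,"az":0},{"x":0,"y":0,"z":0,"ax":0,"ay":0,"az":0},{"x":0,"y":0,"z":0,"ax":0,"ay":0,"az":0},{"x":0,"y":0,"z":0,"ax":0,"ay":0,"az":0},{"x":0,"y":0,"z":0,"ax":0,"ay":0,"az":0},{"x":0,"y":0,"z":0,"ax":0,"ay":0,"az":0},{"x":0,"y":0,"z":0,"ax":0,"ay":0,"az":0}]' -1
```

```text
clock: 8.3
position: [483.9, -151.9, 10.3]
ee_rot: [1.0, 0.018, 0.0, 0.0]
contact_force: [-1.0, 0.3, 5.8]
gripper_width: 54.9
grasp_force: 64.5
```

Contact at 5.8 N, at the height expected when seated (about 10 mm). I'll open part-way, since there is only about 25 mm beside the legs, and then go straight up.

```bash
python3 -m handwheel '[{"x":0,"y":0,"z":0,"ax":0,"ay":0,"az":0},{"x":0,"y":0,"z":0,"ax":0,"ay":0,"az":0},{"x":0,"y":0,"z":0,"ax":0,"ay":0,"az":0},{"x":0,"y":0,"z":0,"ax":0,"ay":0,"az":0},{"x":0,"y":0,"z":0,"ax":0,"ay":0,"az":0},{"x":0,"y":0,"z":0,"ax":0,"ay":0,"az":0},{"x":0,"y":0,"z":0,"ax":0,"ay":0,"az":0},{"x":0,"y":0,"z":0,"ax":0,"ay":0,"az":0}]' 0.5
```

```text
clock: 9.1
position: [483.7, -151.9, 9.3]
ee_rot: [1.0, 0.018, -0.0, 0.0]
contact_force: [-0.2, 0.1, -0.6]
gripper_width: 64.4
grasp_force: 0.0
```

```bash
python3 -m handwheel '[{"x":0,"y":0,"z":0.03,"ax":0,"ay":0,"az":0},{"x":0,"y":0,"z":0.05,"ax":0,"ay":0,"az":0},{"x":0,"y":0,"z":0.07,"ax":0,"ay":0,"az":0},{"x":0,"y":0,"z":0.1,"ax":0,"ay":0,"az":0},{"x":0,"y":0,"z":0.15,"ax":0,"ay":0,"az":0},{"x":0,"y":0,"z":0.15,"ax":0,"ay":0,"az":0},{"x":0,"y":0,"z":0.15,"ax":0,"ay":0,"az":0},{"x":0,"y":0.05,"z":0.1,"ax":0,"ay":0,"az":0}]' 0.5; python3 -m handwheel '[{"x":0,"y":0.2,"z":0,"ax":0,"ay":0,"az":0},{"x":0,"y":0.2,"z":0,"ax":0,"ay":0,"az":0},{"x":0,"y":0.2,"z":0,"ax":0,"ay":0,"az":0},{"x":0,"y":0.2,"z":0,"ax":0,"ay":0,"az":0},{"x":0,"y":0.2,"z":0,"ax":0,"ay":0,"az":0},{"x":0,"y":0.2,"z":0,"ax":0,"ay":0,"az":0},{"x":0,"y":0.1,"z":0,"ax":0,"ay":0,"az":0},{"x":0,"y":0,"z":0,"ax":0,"ay":0,"az":0}]'
python3 - <<'E'
from h import *
t=save('top','t3.png');s=save('scene','s3.png')
c=lambda im,x,y:cv2.resize(im[y:y+72,x:x+96,::-1],(400,300),interpolation=cv2.INTER_CUBIC)
cv2.imwrite('pics/c3.png',np.hstack([c(t,400,150),c(s,200,115)]))
E
```

```text
clock: 9.9
position: [484.4, -142.4, 172.7]
ee_rot: [1.0, 0.018, 0.002, 0.0]
contact_force: [1.0, 0.3, 0.2]
gripper_width: 63.8
grasp_force: 0.0
clock: 10.7
position: [483.9, 120.4, 170.3]
ee_rot: [1.0, 0.02, 0.001, -0.0]
contact_force: [-0.1, -0.5, -0.1]
gripper_width: 64.0
grasp_force: 0.0
```

View pics/c3.png

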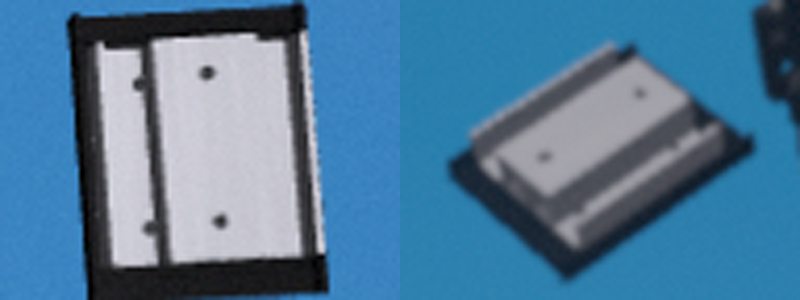

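Nested. The web holes are at top (449.7, 167.3) and (452.8, 203.0), and at scene (234.8, 152.7) and (257.6, 137.3). Quick check before handing in.

```bash
python3 - <<'E'
from h import *
a=two((449.7,167.3),(234.8,152.7))[0];b=two((452.8,203.0),(257.6,137.3))[0]
c=(a+b)/2;d=a-b;print(a,b,c,np.degrees(np.arctan2(d[1],d[0])))
if abs(c[2]-38)<5 and abs(c[0]-483.5)<8 and abs(c[1]+152)<8: print(arm.job_done())
E
```

```text
[ 523.41607691 -151.38970997   37.68371998] [ 443.34532523 -154.37524323   38.08641797] [ 483.38070107 -152.8824766    37.88506897] 2.135352124581284
the job is handed in; nothing more can be done
None
```

The third channel is nested legs down over the seam: top at 37.9 mm (38 expected), within 1 mm of the measured tray centre, and yaw matched to about 0.4°. The job was handed in at about 11 s; no verdict was returned.

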